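# Balance the bottle tray on the rocking mixer

## Task

The blue two-jar tray has tipped over to one side on the rocking mixer, because one jar is fuller than the other. Shift the tray along over the grey rounded hump until it balances there by itself, level and still, lying on the hump alone and clear of the orange bump stops. Leave both jars in their pockets, and do not disturb the flask, the carton and the small bottle.

Things in the scene. Friction and masses are not known exactly. Their poses are not given: they have to be found in the camera images.
- mixer: rocking mixer, fixed: white housing 210 (x) x 220 (y) x 70 mm high, origin under its centre. A grey half-round hump of 70 mm radius rises through its top, ridge along x (straight for 56 mm, round ends), top 110 mm above the origin. Two orange bump stops, bars along x at y = -72 and +72 mm, 70 mm long, tops 99.9 mm high, catch the tray when it tips (about 0.15 rad)
- hump_top (a point): middle of the hump's ridge, its highest point; axes as the mixer
- tray: blue tray 68 (x) x 200 (y) mm, about 250 g, origin under its centre, z up from its flat underside; floor 6 mm. End walls: outer faces at y = -100 and +100, 10 thick, 30 high (mm); side walls 6 thick, 22 high; dividers 20 high at y = -32 and +32. A jar pocket at each end. It lies across the hump and tips to the heavy side; loaded mass centre 20 to 26 mm above underside
- jar_a: amber jar with white cap and paper label, 52 mm across, 54 mm tall, origin under its base, 6 mm above the tray underside; it stands in the pocket at one end of the tray (about 62 mm from the middle). One jar is nearly full, the other nearly empty; they look alike and contents vary (jars weigh about 60 to 400 g)
- jar_b: amber jar with white cap and paper label, 52 mm across, 54 mm tall, origin under its base, 6 mm above the tray underside; it stands in the pocket at one end of the tray (about 62 mm from the middle). One jar is nearly full, the other nearly empty; they look alike and contents vary (jars weigh about 60 to 400 g)
- flask: bystander: red flask with black cap, 66 mm across, 200 mm tall, origin under its base
- carton: bystander: green carton 70 x 120 x 50 mm, origin under its centre
- ink_bottle: bystander: small blue bottle, white cap, 36 mm across, 60 mm tall, origin under its base
Mind the look-alikes: they are no part of the job. Leave any green or red look-alike of the jar_b alone.

How it is judged:
At the end, for the whole second after the job is handed in: The tray rests on the hump alone, level within 0.08 rad (about 4.5 degrees), and still, its centre within 60 mm of the hump's top; both jars stand in their pockets (angle between tray's own z axis and vertical below 0.08 rad and z of tray in the frame of hump_top between -0.008 and 0.008 m and horizontal distance between tray and hump_top below 0.06 m and contact force between tray and mixer above 1 N and linear speed of tray below 0.03 m/s and angular speed of tray below 0.15 rad/s and z of each of jar_a, jar_b in the frame of tray below 0.012 m and angle between each of jar_a, jar_b's own z axis and vertical below 0.15 rad and horizontal distance between jar_a and tray between 0.055 and 0.07 m and horizontal distance between jar_b and tray between 0.055 and 0.07 m); the robot touches nothing.
It fails at once if the red flask is knocked or pushed away (more than 30 mm) (distance of flask from where it was at the start of the episode above 0.03 m).
It fails at once if the green carton is knocked or pushed away (more than 30 mm) (distance of carton from where it was at the start of the episode above 0.03 m).
It fails at once if the small blue bottle is knocked or pushed away (more than 30 mm) (distance of ink_bottle from where it was at the start of the episode above 0.03 m).
It fails at once if a jar is taken or tipped out of its pocket in the tray (z of jar_a in the frame of tray above 0.025 m or angle between jar_a's own z axis and vertical above 0.8 rad).
It fails at once if a jar is taken or tipped out of its pocket in the tray (z of jar_b in the frame of tray above 0.025 m or angle between jar_b's own z axis and vertical above 0.8 rad).
It also fails if it takes over 72 s, if anything falls off the work surface, if the arm or the gripper's body presses on something with over 40 N, if the wrist force passes 120 N, or if a joint passes its speed limit or range.

## Robot

A 7-joint arm with a two-finger parallel gripper is mounted at the origin on the work surface. World frame = base frame: x ahead of the robot, y to its left, z up, the work surface at z = 0. Lengths are in m, angles in rad, forces in N, time in s.
With the tool pointing down it reaches from about 0.425 to 0.825 m from the base axis. Payload 3.6 kg.
Tool frame: the origin (TCP) lies between the finger pads; the fingertips stand 25 mm ahead of it and the grasp point (between the pads) lies 6 mm ahead of it; z points along the fingers, x is the direction in which the jaws open and shut, and the axes are right-handed (so a half turn about z gives the same grasp; the last joint's range is limited). The gripper opens to 93 mm and grips with 3 to 60 N. Pads are 15 mm wide; open, the fingers measure 128 mm over their backs; the gripper's body (75 mm by 188 mm) begins 65 mm behind the grasp point.
Start: joints at [1.147, 0.615, -0.013, 1.423, 0.008, 1.103, -0.04], TCP at [0.252, -0.599, 0.244] pointing down, gripper open.
Joint ranges: [-3.12, 3.12], [-0.3, 2.06], [-1.34, 1.32], [0.26, 2.42], [-1.36, 4.5], [0.01, 1.98], [-2.84, 2.84]. Speed limits (rad/s): [2.79, 2.79, 3.14, 3.14, 3.14, 3.14, 3.14].

## Interface

Orientations are given as a rotation vector (axis times angle).
In Python, from bench import state, grab_frame, calibration, sign_off, find_in, regions_of gives the robot as it stands. The module is installed in compiled form; this text tells all that it offers.
- The arm moves only by the shell command python3 -m pendant 'ROWS' [OPENING] [FORCE]. ROWS is JSON, a list of rows, each an object with "xyz": the shift along the tool's x, y, z in cm, a list of three; "rot": the turn, a rotation vector about the tool's x, y, z in degrees, a list of three. A call has exactly 8 rows; each row is the pose to reach, as a shift and turn from the pose commanded when the call began, along the tool's axes at that moment; what a row does not reach only later rows make up. A row lasts 1/12 s, in which the tool goes at most 41.7 mm and 7.16 degrees, less where a joint would pass 70% of its speed; a pose out of reach is approached as far as the arm can. A call with a gripper value outside its range is refused whole. OPENING is the opening, from -1 (shut) to 1 (fully open), set as the call begins (- or left out, the last holds). The fingers move at their own pace and stop on an object; FORCE is the grip in N (left out, the last holds). Time passes only in rows, so rows that repeat a pose let the fingers close, or fill a call up. It gives the time, the measured TCP pose, the force and the opening at its end, in the units of the state.
- state(): the state, without advancing time (a new reading comes with each control period).
- grab_frame(name): name is "scene" or "top" or "wrist"; returns the picture (384x512x3 uint8, blue, green, red); there is no depth.
- calibration(name): a dict with "K" (3x3 intrinsics, pixels), "cam_to_world" (4x4, takes a point from camera to world coordinates). Camera axes: x right, y down, z forward; pixel columns grow to the right and rows downward; lengths in m; the calibration is good to about 2 mm. A picture is of the moment at which its call begins: read the wrist's pose just before it. calibration takes no time and is no camera call; for the wrist camera it gives the pose at the moment of the call.
- sign_off(): hands the job in, once; it reports no verdict.
Trained networks look in the newest picture that a camera, given by its name, has taken for a name from the list of things; names that differ only in an ending like _2 or _b are one class to them, and where a whole thing is asked for, a point or a joint stands for the part that bears it (a point fixed in the world has none). Each returns a list of dicts, best first, with "score" (0 to 1); they miss things now and then, are a little off and sometimes report something else, mostly with a low value. They report only what shows in the picture. A call takes as long as a camera call. They do not tell look-alikes from the thing itself.
- find_in(camera, query): "point" ([column, row] in pixels, amid what is visible of it).
- regions_of(camera, query): "mask" (384x512 bool, what is visible of it) and "point" ([column, row] in pixels, amid what is visible of it).
The state is a dict: "time": time; "joint_pos": joint angles; "joint_velocities": joint speeds; "effort": joint torques, N m; "tcp_pos": TCP position; "ee_rot": TCP orientation; "contact_force": force on the tool from outside, world axes, zero at the start; "moment": the same for the moment, N m; "opening": finger opening in m.
Only numpy, scipy, OpenCV 4.12 (cv2) and the standard library are available. Lean on these libraries where they do the work, as an engineer would, in place of code of your own. Each camera call takes 0.05 s, during which the arm holds its last target. There are 200 camera calls.

## Working session

There is one attempt and no reset: what is moved stays moved. The work goes in short steps, Python scripts to look and compute and a shell command to move; the robot and the scene stay as the last step left them, time stands still between calls to the robot, and variables do not carry over. Pictures are saved under pics/ and viewed, about 8 in all and at most 12, crops included, and the job is handed in when it is done.

```bash
mkdir -p pics
cat > h.py <<'E'
import numpy as np, cv2
from scipy.spatial.transform import Rotation as R
from bench import *
def ray(cam,px):
    c=calibration(cam);K=np.array(c["K"]);T=np.array(c["cam_to_world"])
    d=T[:3,:3]@np.linalg.solve(K,[px[0],px[1],1.]);return T[:3,3],d
def atz(cam,px,z):
    o,d=ray(cam,px);return o+d*(z-o[2])/d[2]
def proj(cam,p):
    c=calibration(cam);K=np.array(c["K"]);T=np.linalg.inv(np.array(c["cam_to_world"]))
    q=K@(T[:3,:3]@np.asarray(p)+T[:3,3]);return q[:2]/q[2]
E
python3 - <<'E'
from h import *
ims=[]
for c in ("scene","top"):
    im=grab_frame(c);cv2.imwrite(f"pics/{c}0.png",im);ims.append(im)
    for q in ("mixer","tray","jar_a","flask","carton","ink_bottle"):
        print(c,q,[(np.round(r["point"]),round(r["score"],2)) for r in find_in(c,q)][:4])
    T=np.array(calibration(c)["cam_to_world"]);print(T.round(3))
cv2.imwrite("pics/both.png",cv2.resize(np.vstack(ims),(800,1200))[:1200])
s=state();print(s)
E
```

```text
scene mixer [(array([253., 227.]), 0.94)]
scene tray [(array([255., 199.]), 0.81), (array([254., 227.]), 0.17)]
scene jar_a [(array([186., 200.]), 0.82), (array([282., 176.]), 0.78), (array([266., 208.]), 0.74), (array([247., 174.]), 0.59)]
scene flask [(array([368., 303.]), 0.98)]
scene carton [(array([158., 151.]), 0.81)]
scene ink_bottle [(array([368., 305.]), 0.49), (array([393., 273.]), 0.48)]
[[-0.711  0.474 -0.52   1.212]
 [ 0.703  0.501 -0.505  0.681]
 [ 0.021 -0.724 -0.689  1.016]
 [ 0.     0.     0.     1.   ]]
top mixer [(array([244., 190.]), 0.58)]
top tray [(array([246., 180.]), 0.66)]
top jar_a [(array([225., 171.]), 0.8), (array([267., 238.]), 0.75), (array([261., 184.]), 0.66), (array([300., 158.]), 0.6)]
top flask [(array([130., 171.]), 0.73)]
top carton [(array([366., 178.]), 0.59)]
top ink_bottle [(array([141., 219.]), 0.49)]
[[ 0.003 -0.998  0.057  0.427]
 [-1.    -0.003  0.006  0.005]
 [-0.006 -0.057 -0.998  1.59 ]
 [ 0.     0.     0.     1.   ]]
{'time': 0.7, 'joint_pos': array([ 1.1465403 ,  0.61486845, -0.01256746,  1.42342596,  0.0080857 ,
        1.10338224, -0.04040389]), 'joint_velocities': array([-0.00012355, -0.00043514, -0.00111863, -0.00252165,  0.0008634 ,
        0.00092357,  0.00022661]), 'effort': array([-9.88017996e-05, -4.58687711e+01,  2.08749874e-01, -1.65999091e+01,
       -6.11548405e-02,  1.30120010e-02,  5.43666658e-05]), 'tcp_pos': array([ 0.25177305, -0.59922111,  0.24365218]), 'ee_rot': array([-2.61651177e+00,  1.73873340e+00,  1.95735661e-05]), 'contact_force': array([0.43506234, 0.57334853, 0.33803771]), 'moment': array([-0.00942901,  0.00528585, -0.0130632 ]), 'opening': 0.09315108121430696}
```

View pics/scene0.png

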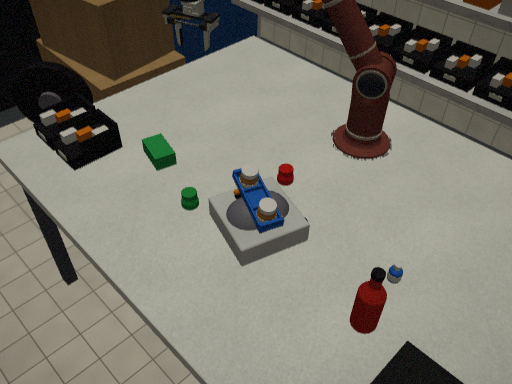

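View pics/top0.png

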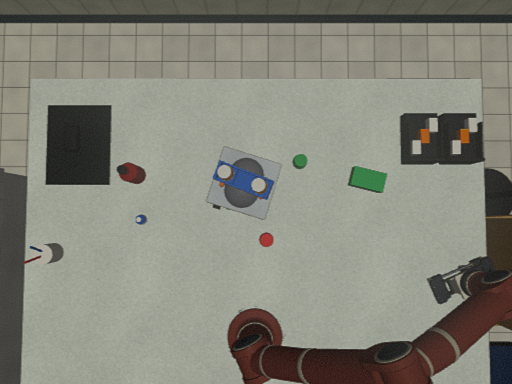

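The tray lies on the mixer at about scene (257,198) and top (243,180). Its amber jars are at scene (249,176) and (267,209), and at top (225,171) and (259,185). The look-alikes are the green jar (scene 190,198 / top 300,160) and the red jar (scene 286,175 / top 266,240), both on the table, so not mine. Close crop next, plus a mixer and tray fit.

Run:
```python
from h import *
t=cv2.imread("pics/top0.png");s=cv2.imread("pics/scene0.png")
a=cv2.resize(t[140:225,200:290],(540,510),interpolation=cv2.INTER_CUBIC)[:, :400+140]
b=cv2.resize(s[150:265,200:315],(510,510),interpolation=cv2.INTER_CUBIC)
cv2.imwrite("pics/crop.png",cv2.resize(np.hstack([a,b]),(800,389)))
# mixer footprint from top mask
m=regions_of("top","mixer")[0]["mask"].astype(np.uint8)
tr=regions_of("top","tray")[0]["mask"].astype(np.uint8)
for n,mm,z in(("mixer",m|tr,.07),("tray",tr,.12)):
    ys,xs=np.nonzero(mm);r=cv2.minAreaRect(np.c_[xs,ys].astype(np.float32))
    P=np.array([atz("top",p,z) for p in cv2.boxPoints(r)]);print(n,P.round(3).tolist(),P.mean(0).round(3),np.linalg.norm(np.diff(P,axis=0),axis=1).round(3))
hsv=cv2.cvtColor(t,cv2.COLOR_BGR2HSV)
print("jars",[atz("top",p,.165).round(3) for p in((225,171),(259.5,185))])
for q,p,z in(("flask",(130,172),.1),("ink",(141,219),.03),("carton",(367,179),.05),("green",(300,160),.05),("red",(266,239),.05)):print(q,atz("top",p,z).round(3))
```

```text
mixer [[0.472, 0.181, 0.07], [0.686, 0.115, 0.07], [0.619, -0.098, 0.07], [0.405, -0.03, 0.07]] [0.546 0.042 0.07 ] [0.224 0.223 0.224]
tray [[0.56, 0.148, 0.12], [0.628, 0.122, 0.12], [0.552, -0.068, 0.12], [0.484, -0.041, 0.12]] [0.556 0.04  0.12 ] [0.073 0.205 0.073]
jars [array([0.58 , 0.101, 0.165]), array([ 0.534, -0.014,  0.165])]
flask [0.583 0.437 0.1  ]
ink [0.419 0.414 0.03 ]
carton [ 0.565 -0.402  0.05 ]
green [ 0.633 -0.161  0.05 ]
red [ 0.349 -0.039  0.05 ]
```

View pics/crop.png

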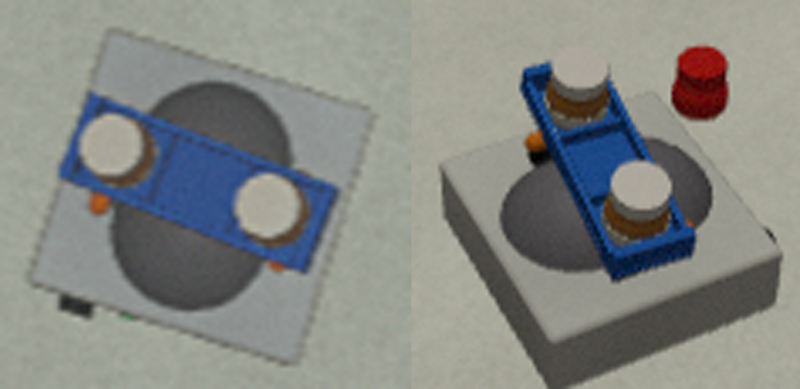

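The crop shows the tray across the hump, with both jars amber and white-capped. In the scene view the far (world −y) end looks raised. I'll move above the tray now, lined up with it, and look from close by.

```bash
python3 -m pendant '[{"xyz":[-2.6,-2.9,-1],"rot":[0,0,0]},{"xyz":[-5.2,-5.8,-2],"rot":[0,0,0]},{"xyz":[-7.8,-8.7,-3],"rot":[0,0,0]},{"xyz":[-10.4,-11.6,-4],"rot":[0,0,0]},{"xyz":[-13,-14.4,-5],"rot":[0,0,0]},{"xyz":[-15.6,-17.3,-6],"rot":[0,0,0]},{"xyz":[-18.2,-20.2,-6],"rot":[0,0,0]},{"xyz":[-20.8,-23,-6],"rot":[0,0,0]}]' 1
python3 -m pendant '[{"xyz":[-2.6,-2.9,0],"rot":[0,0,0]},{"xyz":[-5.2,-5.8,0],"rot":[0,0,0]},{"xyz":[-7.8,-8.7,0],"rot":[0,0,0]},{"xyz":[-10.4,-11.6,0],"rot":[0,0,0]},{"xyz":[-13,-14.4,0],"rot":[0,0,0]},{"xyz":[-15.6,-17.3,0],"rot":[0,0,0]},{"xyz":[-18.2,-20.2,0],"rot":[0,0,0]},{"xyz":[-20.8,-23,0],"rot":[0,0,0]}]'
python3 -m pendant '[{"xyz":[-1,-1,0],"rot":[0,0,-6]},{"xyz":[-2,-2,0],"rot":[0,0,-12]},{"xyz":[-3,-3,0],"rot":[0,0,-18]},{"xyz":[-4,-4,0],"rot":[0,0,-24]},{"xyz":[-5,-5,0],"rot":[0,0,-30]},{"xyz":[-5.8,-6.3,0],"rot":[0,0,-36]},{"xyz":[-5.8,-6.3,0],"rot":[0,0,-42]},{"xyz":[-5.8,-6.3,0],"rot":[0,0,-47]}]'
cat > look.py <<'E'
import sys
from h import *
s=state();n=sys.argv[1]
Rm=R.from_rotvec(s["ee_rot"]).as_matrix()
print("t",s["time"],"tcp",s["tcp_pos"].round(4),"toolx yaw",np.degrees(np.arctan2(Rm[1,0],Rm[0,0])).round(2),"\n",Rm.round(3),"F",s["contact_force"].round(2),"M",s["moment"].round(3),"op",round(s["opening"],4))
if len(sys.argv)>2:
    im=grab_frame(n);cv2.imwrite(f"pics/{sys.argv[2]}.png",im)
    print(np.array(calibration(n)["cam_to_world"]).round(3).tolist())
E
python3 look.py wrist w1
```

```text
time: 1.47
tcp_pos: [0.3843, -0.3167, 0.3048]
ee_rot: [2.617, -1.739, 0.004]
contact_force: [1.1, 0.7, 1.0]
opening: 0.093
time: 2.13
tcp_pos: [0.5153, -0.0357, 0.3041]
ee_rot: [-2.616, 1.738, -0.001]
contact_force: [0.2, -1.3, 0.2]
opening: 0.0929
time: 2.8
tcp_pos: [0.5506, 0.0416, 0.3037]
ee_rot: [-3.094, 0.54, -0.0]
contact_force: [-0.1, -0.7, 0.4]
opening: 0.0934
t 2.8 tcp [0.5506 0.0416 0.3037] toolx yaw -19.81 
 [[ 0.941 -0.339  0.   ]
 [-0.339 -0.941  0.001]
 [-0.    -0.001 -1.   ]] F [-0.1  -0.7   0.44] M [-0.059 -0.087  0.001] op 0.0934
[[0.941, -0.324, -0.096, 0.577], [-0.338, -0.902, -0.268, 0.116], [-0.0, 0.284, -0.959, 0.444], [0.0, 0.0, 0.0, 1.0]]
```

View pics/w1.png

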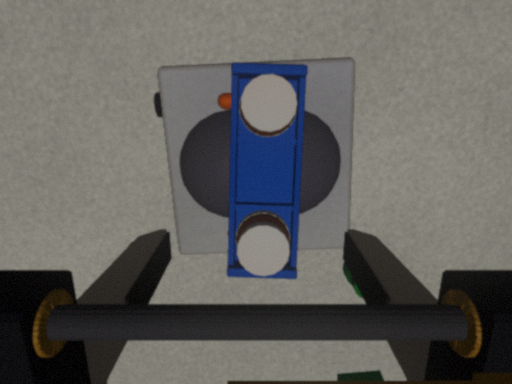

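The wrist view shows the tray's rim corners at about (232,65), (306,66), (297,277) and (229,277), the mixer's top corners at (162,67), (353,58), (350,247) and (180,253), and caps at (268,103) and (264,249). I'll fit the poses from these.

```bash
cat > fit.py <<'E'
from h import *
from scipy.optimize import least_squares
def fit(mix,tray,caps,cam="wrist"):
    def rz(a):return R.from_euler("z",a).as_matrix()
    def mp(p,a):return np.array([.0,0,0])+np.array([p[0],p[1],0])+rz(p[2])@np.array(a)
    mc=[(-.105,.11,.07),(.105,.11,.07),(.105,-.11,.07),(-.105,-.11,.07)]
    fm=least_squares(lambda p:np.ravel([proj(cam,mp(p,a))-np.array(b) for a,b in zip(mc,mix)]),[.55,.04,-.33])
    m=fm.x;print("mixer",m.round(4),"deg",np.degrees(m[2]).round(1),"res",np.abs(fm.fun).max().round(1))
    # tray: sx, s (hump contact along tray), yaw, tilt; on the hump cylinder R=.07 axis z=.04
    def tp(q,a):
        sx,s,yw,th=q;Rl=R.from_euler("xz",[th,yw]).as_matrix()  # tilt about mixer x
        Rl=R.from_euler("x",th).as_matrix()@rz(yw)
        c=np.array([0,-.07*np.sin(th),.04+.07*np.cos(th)])
        o=c+R.from_euler("x",th).as_matrix()@np.array([sx,s,0])
        return mp(m,o+Rl@np.array(a))
    tc=[(-.034,.1,.03),(.034,.1,.03),(.034,-.1,.03),(-.034,-.1,.03)]
    jc=[(0,.062,.06),(0,-.062,.06)]
    f=lambda q:np.ravel([proj(cam,tp(q,a))-np.array(b) for a,b in zip(tc+jc,tray+caps)])
    ft=min((least_squares(f,[0,0,0,t]) for t in(-.15,.15)),key=lambda r:r.cost)
    q=ft.x;print("tray sx %.4f s %.4f yaw %.1f deg tilt %.3f"%(q[0],q[1],np.degrees(q[2]),q[3]),"res",ft.fun.round(1))
    print("tray origin",tp(q,(0,0,0)).round(4),"ends",tp(q,(0,.1,0)).round(4),tp(q,(0,-.1,0)).round(4),"world yaw",np.degrees(m[2]+q[2]).round(1),"hump",mp(m,(0,0,.11)).round(4))
E
python3 - <<'E'
from fit import *
# +y(tray) end is world +y; find which image side that is
print(proj("wrist",(.594,.135,.12)),proj("wrist",(.518,-.055,.12)))
fit([(162,67),(353,58),(350,247),(180,253)],[(232,65),(306,66),(297,277),(229,277)],[(268.5,103),(263.5,249)])
E
```

```text
[267.46831153  63.45594721] [258.86999626 267.09928062]
mixer [ 0.5547  0.039  -0.3016] deg -17.3 res 5.9
tray sx 0.0033 s -0.0096 yaw -3.8 deg tilt -0.140 res [-1.8 -3.   1.4 -2.2  0.9  2.6 -1.3  0.9 -0.   0.5  0.8  2. ]
tray origin [0.558  0.0383 0.1107] ends [0.5937 0.1307 0.0967] [ 0.5223 -0.0541  0.1246] world yaw -21.1 hump [0.5547 0.039  0.11  ]
```

The tilt is −0.14 rad, so the world +y end is down and heavy, matching the scene view. The tray has to move towards −y. I'll grip it across the middle, tilted to match, about 12 mm to the heavy side, and use the wrist moment to locate the centre of mass.

```bash
python3 -m pendant '[{"xyz":[0.4,-0.7,2],"rot":[-2,0,0.6]},{"xyz":[0.85,-1.55,4],"rot":[-4,0,1.3]},{"xyz":[0.85,-1.55,6],"rot":[-6,0,1.3]},{"xyz":[0.85,-1.55,8],"rot":[-8,0,1.3]},{"xyz":[0.85,-1.55,10],"rot":[-8,0,1.3]},{"xyz":[0.85,-1.55,11],"rot":[-8,0,1.3]},{"xyz":[0.85,-1.55,11],"rot":[-8,0,1.3]},{"xyz":[0.85,-1.55,11],"rot":[-8,0,1.3]}]' 1
python3 look.py wrist w2; python3 look.py scene s2
python3 -c "
import cv2,numpy as np
a=cv2.imread('pics/w2.png');b=cv2.imread('pics/s2.png')[120:264,180:372]
cv2.imwrite('pics/v2.png',np.hstack([cv2.resize(a,(400,300)),cv2.resize(b,(400,300),interpolation=2)]))"
```

```text
time: 3.52
tcp_pos: [0.5638, 0.0515, 0.1939]
ee_rot: [2.951, -0.563, -0.037]
contact_force: [0.6, 1.4, -0.7]
opening: 0.0932
t 3.5167 tcp [0.5638 0.0515 0.1939] toolx yaw -21.59 
 [[ 0.93  -0.365 -0.05 ]
 [-0.368 -0.921 -0.13 ]
 [ 0.002  0.139 -0.99 ]] F [ 0.58  1.37 -0.66] M [ 0.107 -0.086 -0.003] op 0.0932
[[0.93, -0.336, -0.149, 0.6], [-0.368, -0.846, -0.386, 0.144], [0.003, 0.414, -0.91, 0.323], [0.0, 0.0, 0.0, 1.0]]
t 3.5667 tcp [0.5643 0.0517 0.1947] toolx yaw -21.58 
 [[ 0.93  -0.365 -0.048]
 [-0.368 -0.921 -0.13 ]
 [ 0.003  0.138 -0.99 ]] F [ 0.48  0.28 -0.05] M [ 0.094 -0.112  0.   ] op 0.0933
[[-0.711, 0.474, -0.52, 1.212], [0.703, 0.501, -0.505, 0.681], [0.021, -0.724, -0.689, 1.016], [0.0, 0.0, 0.0, 1.0]]
```

View pics/v2.png

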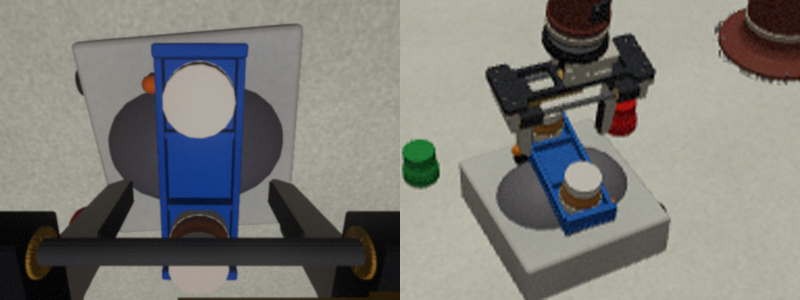

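The fingers straddle the tray and are roughly centred on it. Descend and grip.

```bash
python3 -m pendant '[{"xyz":[0,-0.2,1.2],"rot":[0,0,0]},{"xyz":[0,-0.4,2.5],"rot":[0,0,0]},{"xyz":[0,-0.55,3.8],"rot":[0,0,0]},{"xyz":[0,-0.65,4.6],"rot":[0,0,0]},{"xyz":[0,-0.75,5.1],"rot":[0,0,0]},{"xyz":[0,-0.75,5.4],"rot":[0,0,0]},{"xyz":[0,-0.75,5.4],"rot":[0,0,0]},{"xyz":[0,-0.75,5.4],"rot":[0,0,0]}]' 1
python3 look.py wrist
python3 -m pendant '[{"xyz":[0,0,0],"rot":[0,0,0]},{"xyz":[0,0,0],"rot":[0,0,0]},{"xyz":[0,0,0],"rot":[0,0,0]},{"xyz":[0,0,0],"rot":[0,0,0]},{"xyz":[0,0,0],"rot":[0,0,0]},{"xyz":[0,0,0],"rot":[0,0,0]},{"xyz":[0,0,0],"rot":[0,0,0]},{"xyz":[0,0,0],"rot":[0,0,0]}]' -1 40
python3 look.py wrist
```

```text
time: 4.28
tcp_pos: [0.5641, 0.0519, 0.1398]
ee_rot: [2.952, -0.561, -0.035]
contact_force: [-0.2, -0.7, -0.3]
opening: 0.093
t 4.2833 tcp [0.5641 0.0519 0.1398] toolx yaw -21.51 
 [[ 0.93  -0.364 -0.048]
 [-0.367 -0.921 -0.13 ]
 [ 0.003  0.138 -0.99 ]] F [-0.17 -0.68 -0.28] M [ 0.128 -0.123  0.048] op 0.093
time: 4.95
tcp_pos: [0.5635, 0.052, 0.1393]
ee_rot: [2.951, -0.56, -0.037]
contact_force: [-0.7, 0.3, 1.9]
opening: 0.0679
t 4.95 tcp [0.5635 0.052  0.1393] toolx yaw -21.5 
 [[ 0.93  -0.363 -0.05 ]
 [-0.366 -0.921 -0.13 ]
 [ 0.001  0.139 -0.99 ]] F [-0.66  0.25  1.95] M [ 0.097  0.299 -0.055] op 0.0679
```

```bash
python3 -m pendant '[{"xyz":[0,0.07,-0.5],"rot":[0,0,0]},{"xyz":[0,0.14,-1],"rot":[0,0,0]},{"xyz":[0,0.2,-1.5],"rot":[1,0,0]},{"xyz":[0,0.28,-2],"rot":[2.5,0,0]},{"xyz":[0,0.28,-2],"rot":[4,0,0]},{"xyz":[0,0.28,-2],"rot":[5.5,0,0]},{"xyz":[0,0.28,-2],"rot":[7,0,0]},{"xyz":[0,0.28,-2],"rot":[8,0,0]}]'
python3 - <<'E'
from h import *
from fit import *
F=[];M=[]
for k in range(12):
    im=grab_frame("wrist");s=state();F.append(s["contact_force"]);M.append(s["moment"])
cv2.imwrite("pics/w3.png",im)
F=np.array(F);M=np.array(M);f=F.mean(0);m=M.mean(0)
print(s["time"],"F",f.round(2),F.std(0).round(2),"M",m.round(3),M.std(0).round(3),s["opening"])
Rm=R.from_rotvec(s["ee_rot"]).as_matrix();print(Rm.round(3),s["tcp_pos"].round(4))
# r x F ; F=(0,0,fz): M=(ry fz, -rx fz)
r=np.array([-m[1],m[0]])/f[2];r=np.array([-m[1]/f[2],m[0]/f[2]]);print("com offset world",r.round(4),"in tool xy",(Rm[:2,:2].T@r).round(4))
E
```

```text
time: 5.62
tcp_pos: [0.5631, 0.0505, 0.1591]
ee_rot: [-3.085, 0.588, -0.001]
contact_force: [-0.2, -0.1, -6.4]
opening: 0.0677
6.2167 F [ 0.24  0.03 -6.67] [0.49 0.43 0.41] M [-0.137 -0.004  0.01 ] [0.058 0.029 0.029] 0.06762406596434858
[[ 0.931 -0.366  0.001]
 [-0.366 -0.931 -0.   ]
 [ 0.002 -0.    -1.   ]] [0.5637 0.0522 0.1593]
com offset world [-0.0006  0.0206] in tool xy [-0.0081 -0.0189]
```

View pics/w3.png

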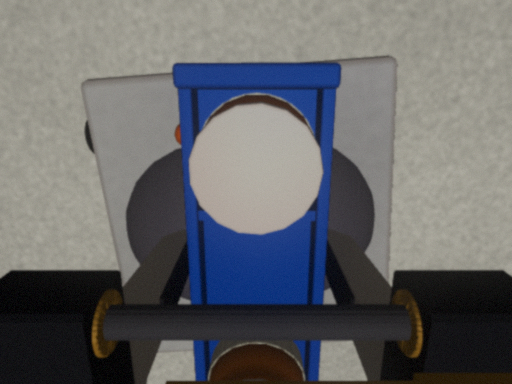

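Run:
```python
from h import *
s=state();Rm=R.from_rotvec(s["ee_rot"]).as_matrix();T=np.array(calibration("wrist")["cam_to_world"]);K=np.array(calibration("wrist")["K"])
# rim corners: 68 mm apart, outer top edge of +y end wall
a,b=np.array((174,66)),np.array((340,66))
oa,da=ray("wrist",a);_,db=ray("wrist",b);k=.068/np.linalg.norm(da-db)
print("rim mid in tool frame (by width)",(Rm.T@(oa+k*(da+db)/2-s["tcp_pos"])).round(4))
for z in(-.005,0,.005):print(z,(Rm.T@(atz("wrist",(257,65),s["tcp_pos"][2]+z)-s["tcp_pos"])).round(4))
# divider top centre lines: near pocket divider (y=+32, 20 high) row ~213
print("hump top rel tool",(Rm.T@(np.array([.5547,.039,.11])-s["tcp_pos"])).round(4))
# mixer corners at z=.07 far side
for p in((84,82),(395,57)):print(atz("wrist",p,.07).round(4))
```

```text
rim mid in tool frame (by width) [-0.0004 -0.0895  0.0068]
-0.005 [-0.0004 -0.0898  0.005 ]
0 [-0.0004 -0.0894  0.    ]
0.005 [-0.0004 -0.0891 -0.005 ]
hump top rel tool [-0.0036  0.0156  0.0493]
[0.4907 0.1725 0.07  ]
[0.6818 0.1136 0.07  ]
```

```bash
python3 -m pendant '[{"xyz":[0,0.8,0],"rot":[0,0,-1]},{"xyz":[-0.1,1.6,0],"rot":[0,0,-2]},{"xyz":[-0.2,2.4,0],"rot":[0,0,-3]},{"xyz":[-0.23,3.15,0],"rot":[0,0,-4.2]},{"xyz":[-0.23,3.15,0.4],"rot":[0,0,-4.2]},{"xyz":[-0.23,3.15,0.8],"rot":[0,0,-4.2]},{"xyz":[-0.23,3.15,1.1],"rot":[0,0,-4.2]},{"xyz":[-0.23,3.15,1.4],"rot":[0,0,-4.2]}]'
python3 -m pendant '[{"xyz":[0,0,0.1],"rot":[0,0,0]},{"xyz":[0,0,0.2],"rot":[0,0,0]},{"xyz":[0,0,0.2],"rot":[0,0,0]},{"xyz":[0,0,0.3],"rot":[0,0,0]},{"xyz":[0,0,0.3],"rot":[0,0,0]},{"xyz":[0,0,0.4],"rot":[0,0,0]},{"xyz":[0,0,0.4],"rot":[0,0,0]},{"xyz":[0,0,0.4],"rot":[0,0,0]}]'
cat > avg.py <<'E'
from h import *
import sys
F=[];M=[];n=int(sys.argv[1])
for k in range(n):
    im=grab_frame("top");s=state();F.append(s["contact_force"]);M.append(s["moment"])
Rm=R.from_rotvec(s["ee_rot"]).as_matrix()
f=np.mean(F,0);m=np.mean(M,0);print("t",round(s["time"],2),"tcp",s["tcp_pos"].round(4),"F",f.round(2),"M tool",(Rm.T@m).round(4),"se",(np.std(M,0)/n**.5).round(3),"op",round(s["opening"],4))
E
python3 avg.py 8
```

```text
time: 6.88
tcp_pos: [0.55, 0.0241, 0.1449]
ee_rot: [-3.106, 0.472, -0.002]
contact_force: [0.5, 0.8, -6.4]
opening: 0.0678
time: 7.55
tcp_pos: [0.55, 0.0234, 0.1413]
ee_rot: [3.106, -0.473, 0.002]
contact_force: [0.5, -1.0, -6.9]
opening: 0.0679
t 7.95 tcp [0.55   0.0234 0.1414] F [-0.1   0.09 -6.8 ] M tool [-0.1308  0.0608 -0.0233] se [0.01  0.01  0.007] op 0.0679
```

```bash
python3 -m pendant '[{"xyz":[0,0,0.05],"rot":[0,0,0]},{"xyz":[0,0,0.1],"rot":[0,0,0]},{"xyz":[0,0,0.15],"rot":[0,0,0]},{"xyz":[0,0,0.2],"rot":[0,0,0]},{"xyz":[0,0,0.2],"rot":[0,0,0]},{"xyz":[0,0,0.2],"rot":[0,0,0]},{"xyz":[0,0,0.2],"rot":[0,0,0]},{"xyz":[0,0,0.2],"rot":[0,0,0]}]'
python3 avg.py 6
python3 -m pendant '[{"xyz":[0,0,0.05],"rot":[0,0,0]},{"xyz":[0,0,0.1],"rot":[0,0,0]},{"xyz":[0,0,0.1],"rot":[0,0,0]},{"xyz":[0,0,0.1],"rot":[0,0,0]},{"xyz":[0,0,0.1],"rot":[0,0,0]},{"xyz":[0,0,0.1],"rot":[0,0,0]},{"xyz":[0,0,0.1],"rot":[0,0,0]},{"xyz":[0,0,0.1],"rot":[0,0,0]}]'
python3 avg.py 6
```

```text
time: 8.62
tcp_pos: [0.5501, 0.0234, 0.1407]
ee_rot: [3.105, -0.472, 0.004]
contact_force: [-3.2, -2.0, 4.3]
opening: 0.0676
t 8.92 tcp [0.5501 0.0234 0.1407] F [-3.03 -1.13  5.27] M tool [-0.3909 -0.8226 -0.0964] se [0.011 0.009 0.011] op 0.0679
time: 9.58
tcp_pos: [0.5501, 0.0234, 0.1406]
ee_rot: [3.105, -0.472, 0.004]
contact_force: [-4.4, -1.9, 10.3]
opening: 0.0677
t 9.88 tcp [0.5501 0.0234 0.1406] F [-3.87 -1.4  10.37] M tool [-0.5284 -1.2724 -0.1138] se [0.007 0.016 0.005] op 0.0676
```

Touched the hump. Ease the excess push off, then release.

```bash
python3 -m pendant '[{"xyz":[0,0,-0.05],"rot":[0,0,0]},{"xyz":[0,0,-0.1],"rot":[0,0,0]},{"xyz":[0,0,-0.15],"rot":[0,0,0]},{"xyz":[0,0,-0.2],"rot":[0,0,0]},{"xyz":[0,0,-0.2],"rot":[0,0,0]},{"xyz":[0,0,-0.2],"rot":[0,0,0]},{"xyz":[0,0,-0.2],"rot":[0,0,0]},{"xyz":[0,0,-0.2],"rot":[0,0,0]}]'
python3 avg.py 8
```

```text
time: 10.55
tcp_pos: [0.5501, 0.0234, 0.1407]
ee_rot: [3.105, -0.473, 0.003]
contact_force: [-3.6, -1.8, 5.4]
opening: 0.0676
t 10.95 tcp [0.5501 0.0234 0.1407] F [-2.64 -1.27  5.28] M tool [-0.4118 -0.8129 -0.0925] se [0.01  0.007 0.01 ] op 0.0672
```

```bash
python3 -m pendant '[{"xyz":[0,0,-0.05],"rot":[0,0,0]},{"xyz":[0,0,-0.1],"rot":[0,0,0]},{"xyz":[0,0,-0.15],"rot":[0,0,0]},{"xyz":[0,0,-0.2],"rot":[0,0,0]},{"xyz":[0,0,-0.2],"rot":[0,0,0]},{"xyz":[0,0,-0.2],"rot":[0,0,0]},{"xyz":[0,0,-0.2],"rot":[0,0,0]},{"xyz":[0,0,-0.2],"rot":[0,0,0]}]'
python3 avg.py 8
```

```text
time: 11.62
tcp_pos: [0.5499, 0.0235, 0.142]
ee_rot: [3.106, -0.472, 0.002]
contact_force: [0.3, 0.8, -7.6]
opening: 0.0677
t 12.02 tcp [0.55   0.0234 0.1424] F [ 0.15  0.02 -6.41] M tool [-0.1071  0.0395 -0.0075] se [0.009 0.012 0.004] op 0.0679
```

```bash
python3 -m pendant '[{"xyz":[0,0,0.05],"rot":[0,0,0]},{"xyz":[0,0,0.1],"rot":[0,0,0]},{"xyz":[0,0,0.13],"rot":[0,0,0]},{"xyz":[0,0,0.13],"rot":[0,0,0]},{"xyz":[0,0,0.13],"rot":[0,0,0]},{"xyz":[0,0,0.13],"rot":[0,0,0]},{"xyz":[0,0,0.13],"rot":[0,0,0]},{"xyz":[0,0,0.13],"rot":[0,0,0]}]'
python3 avg.py 10
```

```text
time: 12.68
tcp_pos: [0.55, 0.0234, 0.1411]
ee_rot: [3.106, -0.473, 0.002]
contact_force: [-0.1, 0.3, -5.8]
opening: 0.0681
t 13.18 tcp [0.55   0.0234 0.1411] F [ 0.43  0.22 -6.85] M tool [-0.1001  0.0373  0.0004] se [0.009 0.007 0.007] op 0.0678
```

```bash
python3 -m pendant '[{"xyz":[0,0,0.03],"rot":[0,0,0]},{"xyz":[0,0,0.05],"rot":[0,0,0]},{"xyz":[0,0,0.05],"rot":[0,0,0]},{"xyz":[0,0,0.05],"rot":[0,0,0]},{"xyz":[0,0,0.05],"rot":[0,0,0]},{"xyz":[0,0,0.05],"rot":[0,0,0]},{"xyz":[0,0,0.05],"rot":[0,0,0]},{"xyz":[0,0,0.05],"rot":[0,0,0]}]'
python3 -m pendant '[{"xyz":[0,0,0],"rot":[0,0,0]},{"xyz":[0,0,0],"rot":[0,0,0]},{"xyz":[0,0,0],"rot":[0,0,0]},{"xyz":[0,0,0],"rot":[0,0,0]},{"xyz":[0,0,0],"rot":[0,0,0]},{"xyz":[0,0,0],"rot":[0,0,0]},{"xyz":[0,0,0],"rot":[0,0,0]},{"xyz":[0,0,0],"rot":[0,0,0]}]' 1
python3 avg.py 12; python3 look.py wrist w4
```

```text
time: 13.85
tcp_pos: [0.5501, 0.0234, 0.1408]
ee_rot: [3.105, -0.473, 0.003]
contact_force: [-0.7, -0.8, -0.7]
opening: 0.0674
time: 14.52
tcp_pos: [0.5501, 0.0234, 0.1406]
ee_rot: [3.106, -0.473, 0.003]
contact_force: [0.1, -0.5, -0.5]
opening: 0.0931
t 15.12 tcp [0.55   0.0234 0.1405] F [0.05 0.08 0.1 ] M tool [-0.0085  0.0651 -0.0248] se [0.007 0.009 0.007] op 0.0932
t 15.1167 tcp [0.55   0.0234 0.1405] toolx yaw -17.31 
 [[ 0.955 -0.297  0.001]
 [-0.297 -0.955 -0.   ]
 [ 0.002  0.    -1.   ]] F [-0.37 -0.48  1.17] M [-0.035 -0.087  0.005] op 0.0932
[[0.955, -0.285, -0.083, 0.573], [-0.297, -0.915, -0.272, 0.1], [0.002, 0.284, -0.959, 0.281], [0.0, 0.0, 0.0, 1.0]]
```

View pics/w4.png

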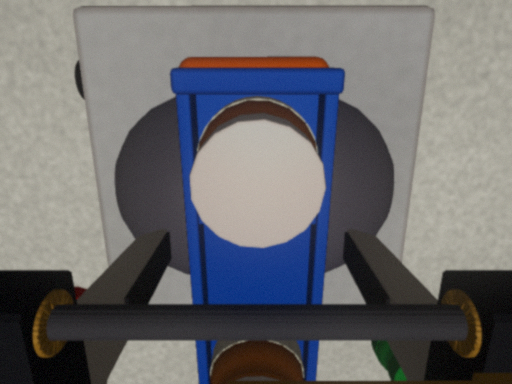

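The orange +y stop now shows beyond the tray at about (255,63), and the rim corners are at (172,70) and (343,70). I'll work out the tilt.

```bash
python3 - <<'E'
from h import *
from scipy.optimize import least_squares
s=state();Rm=R.from_rotvec(s["ee_rot"]).as_matrix()
oa,da=ray("wrist",(172,70));_,db=ray("wrist",(343,70));k=.068/np.linalg.norm(da-db)
print("rim mid in tool frame",(Rm.T@(oa+k*(da+db)/2-s["tcp_pos"])).round(4))
c=np.array([.5547,.039,0]);ex=Rm[:,0]*[1,1,0];ey=-Rm[:,1]*[1,1,0]
def P(q,y,z,x=0):
    th,sh=q  # tilt, contact coord: tray origin offset s from contact
    Y=-.07*np.sin(th)+(sh+y)*np.cos(th)-z*np.sin(th);Z=.04+.07*np.cos(th)+(sh+y)*np.sin(th)+z*np.cos(th)
    return c+ey*Y+ex*x+np.array([0,0,Z])
# tray end rim row ~69, cap circle of +y jar centre ~ (258,182)
for th in(-.15,-.1,-.05,0,.05,.1,.15):
    f=lambda q:[proj("wrist",P((th,q[0]),.1,.03))[1]-69.5]
    sh=least_squares(f,[-.025]).x[0];q=(th,sh)
    w=proj("wrist",P(q,.1,.03,.034))-proj("wrist",P(q,.1,.03,-.034))
    print(th,"s",sh.round(4),"rim w",w[0].round(1),"cap row",proj("wrist",P(q,.062,.06))[1].round(1),"capdiam",(proj("wrist",P(q,.062,.06,.024))-proj("wrist",P(q,.062,.06,-.024)))[0].round(1),"inner rim row",proj("wrist",P(q,.09,.03))[1].round(1))
E
python3 look.py scene s4
python3 - <<'E'
import cv2
cv2.imwrite('pics/s4c.png',cv2.resize(cv2.imread('pics/s4.png')[140:270,190:340],(750,600)[:2],interpolation=2))
E
```

```text
rim mid in tool frame [-0.0001 -0.0877  0.002 ]
-0.15 s -0.0421 rim w 161.7 cap row 164.2 capdiam 137.8 inner rim row 94.0
-0.1 s -0.0377 rim w 165.0 cap row 170.4 capdiam 138.7 inner rim row 94.6
-0.05 s -0.0331 rim w 168.7 cap row 176.5 capdiam 139.8 inner rim row 95.3
0 s -0.0284 rim w 172.8 cap row 182.6 capdiam 141.0 inner rim row 95.9
0.05 s -0.0235 rim w 177.5 cap row 188.8 capdiam 142.5 inner rim row 96.5
0.1 s -0.0184 rim w 182.7 cap row 194.9 capdiam 144.3 inner rim row 97.2
0.15 s -0.0132 rim w 188.7 cap row 201.2 capdiam 146.4 inner rim row 97.9
t 15.1667 tcp [0.55   0.0234 0.1406] toolx yaw -17.3 
 [[ 0.955 -0.297  0.002]
 [-0.297 -0.955 -0.001]
 [ 0.002  0.    -1.   ]] F [ 0.18 -0.64  0.41] M [-0.013 -0.03   0.009] op 0.0931
[[-0.711, 0.474, -0.52, 1.212], [0.703, 0.501, -0.505, 0.681], [0.021, -0.724, -0.689, 1.016], [0.0, 0.0, 0.0, 1.0]]
```

View pics/s4c.png

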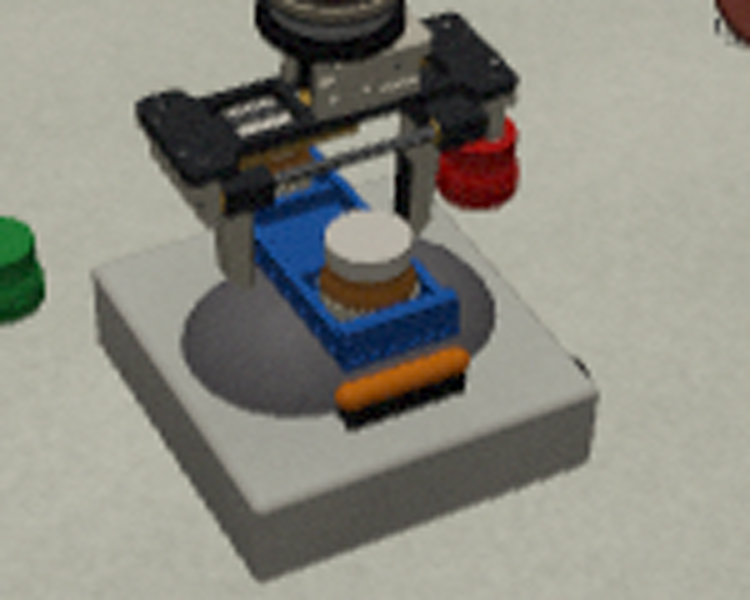

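The rim width (about 171 px) and cap row (about 182) fit a tilt near 0. Retreat straight up and check again.

```bash
python3 -m pendant '[{"xyz":[0,0,-0.5],"rot":[0,0,0]},{"xyz":[0,0,-1.5],"rot":[0,0,0]},{"xyz":[0,0,-3],"rot":[0,0,0]},{"xyz":[0,0,-5],"rot":[0,0,0]},{"xyz":[0,0,-8],"rot":[0,0,0]},{"xyz":[0,0,-11],"rot":[0,0,0]},{"xyz":[0,0,-14],"rot":[0,0,0]},{"xyz":[0,0,-16],"rot":[0,0,0]}]' 1
python3 -m pendant '[{"xyz":[0,0,0],"rot":[0,0,0]},{"xyz":[0,0,0],"rot":[0,0,0]},{"xyz":[0,0,0],"rot":[0,0,0]},{"xyz":[0,0,0],"rot":[0,0,0]},{"xyz":[0,0,0],"rot":[0,0,0]},{"xyz":[0,0,0],"rot":[0,0,0]},{"xyz":[0,0,0],"rot":[0,0,0]},{"xyz":[0,0,0],"rot":[0,0,0]}]'
python3 look.py wrist w5; python3 avg.py 12
python3 - <<'E'
import sys;sys.path.insert(0,'.')
from h import *
a=cv2.imread('pics/w5.png')
for k in range(3):
    b=grab_frame("wrist");print("change",np.abs(a.astype(int)-b).mean().round(2));
    for _ in range(5):grab_frame("scene")
cv2.imwrite('pics/w6.png',b)
E
```

```text
time: 15.88
tcp_pos: [0.5506, 0.0241, 0.3048]
ee_rot: [-3.105, 0.472, -0.011]
contact_force: [0.3, -0.1, -1.1]
opening: 0.093
time: 16.55
tcp_pos: [0.5497, 0.0236, 0.3001]
ee_rot: [3.106, -0.472, 0.001]
contact_force: [0.4, -0.2, -0.3]
opening: 0.0929
t 16.55 tcp [0.5497 0.0236 0.3001] toolx yaw -17.29 
 [[ 0.955 -0.297  0.001]
 [-0.297 -0.955 -0.   ]
 [ 0.001  0.    -1.   ]] F [ 0.38 -0.24 -0.31] M [ 0.022 -0.032  0.03 ] op 0.0929
[[0.955, -0.285, -0.084, 0.573], [-0.297, -0.915, -0.272, 0.1], [0.001, 0.285, -0.959, 0.441], [0.0, 0.0, 0.0, 1.0]]
t 17.2 tcp [0.5498 0.0235 0.3006] F [ 0.19  0.3  -0.09] M tool [-0.0175  0.0661  0.01  ] se [0.008 0.006 0.011] op 0.093
change 2.54
change 2.53
change 2.53
```

View pics/w6.png

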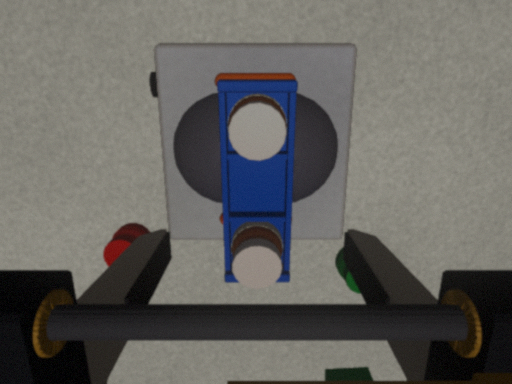

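The tray is still (picture change is constant noise), with corners at about (218,81), (297,81), (289,281) and (225,281). Fit the tilt.

Run:
```python
from fit import *
im=cv2.imread("pics/w6.png").astype(int);b=(im[...,0]>110)&(im[...,2]<90)
ys=np.nonzero(b[60:300,232:285].sum(1)>25)[0]+60;print("blue rows",ys.min(),ys.max())
for r in (ys.min()+3,ys.max()-2):
    xs=np.nonzero(b[r,180:340])[0]+180;print(r,xs.min(),xs.max())
for y1,y2 in((110,150),(245,285)):
    m=(im.min(2)>120);m[:,:200]=0;m[:,310:]=0;q=np.nonzero(m[y1-15:y2+10,222:294]);print("cap",(q[1].mean()+222).round(1),(q[0].min()+q[0].max())/2+y1-15)
fit([(154,44),(356,44),(343,239),(168,239)],[(218,81),(297,81),(289,281),(225,281)],[(257.5,131),(257,262)])
```

```text
blue rows 83 208
86 219 294
206 225 290
cap 257.0 131.5
cap 258.1 262.0
mixer [ 0.5532  0.04   -0.3012] deg -17.3 res 2.8
tray sx 0.0019 s -0.0187 yaw -0.1 deg tilt 0.087 res [-1.7 -2.   1.6 -1.8  0.6 -0.2 -0.6 -0.3  0.   1.2  0.1  4.3]
tray origin [0.5477 0.0159 0.1081] ends [0.5775 0.1109 0.1168] [ 0.5179 -0.0792  0.0994] world yaw -17.4 hump [0.5532 0.04   0.11  ]
```

Run:
```python
import cv2,numpy as np
im=cv2.imread("pics/w6.png")
a=cv2.resize(im[65:125,205:310],(735,420)[:2],interpolation=cv2.INTER_CUBIC)[:210+80]
b=cv2.resize(im[250:295,205:310],(735,315),interpolation=cv2.INTER_CUBIC)
cv2.imwrite("pics/z6.png",np.vstack([a,b])[:600])
```

View pics/z6.png

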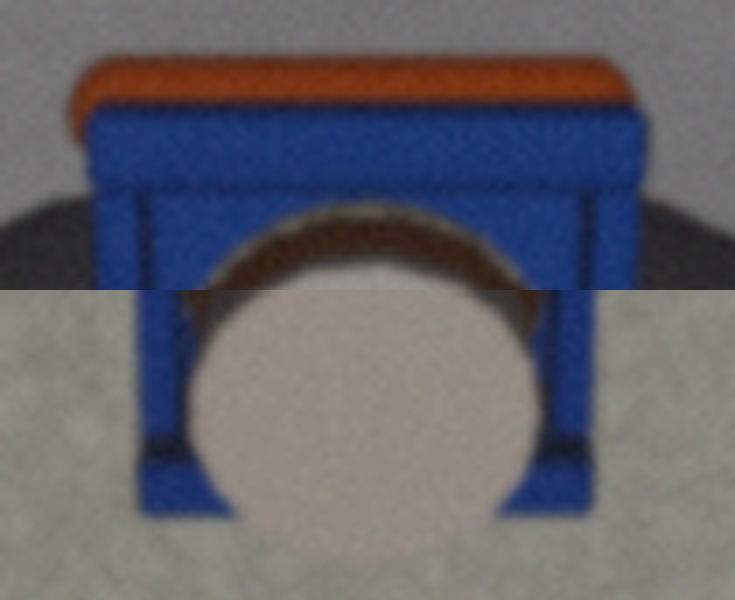

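Run:
```python
from fit import *
T=np.array(calibration("wrist")["cam_to_world"]);K=np.array(calibration("wrist")["K"])
obj=np.array([(-.034,.1,.03),(.034,.1,.03),(.034,-.1,.03),(-.034,-.1,.03),(0,.062,.06),(0,-.062,.06)])
def run(pts,n):
    o=obj[:n];p=np.array(pts[:n],float)
    def f(q):
        Rm=R.from_euler("ZX",[q[3],q[4]]).as_matrix();W=o@Rm.T+q[:3]
        c=(W-T[:3,3])@T[:3,:3];u=c@K.T;return ((u[:,:2]/u[:,2:])-p).ravel()
    r=least_squares(f,[.55,.02,.11,-.3,0]);return r.x,r.fun
P=[(217.1,79.3),(296.7,79.3),(289.1,281.9),(224.4,281.9),(257.2,131.),(257.1,262.5)]
for n in(4,6):
    x,res=run(P,n);print(n,x.round(4),res.round(1))
rng=np.random.default_rng(0)
print("tilt sd at 0.5px",np.std([run(np.array(P)+rng.normal(0,.5,(6,2)),6)[0][4] for _ in range(30)]).round(3))
```

```text
4 [ 0.5468  0.0142  0.1037 -0.3023  0.0317] [-0.   0.  -0.   0.1  0.3 -0.1 -0.3 -0. ]
6 [ 0.5469  0.014   0.1026 -0.3022  0.0387] [ 0.1  0.5  0.   0.5  0.3 -0.8 -0.1 -0.7 -0.2 -1.4 -0.2  1.8]
tilt sd at 0.5px 0.005
```

Tilt is about +0.03 rad, inside the 0.08 limit. One more look from a second viewpoint to confirm it.

```bash
python3 -m pendant '[{"xyz":[0,1,-1],"rot":[0,0,0]},{"xyz":[0,2,-2],"rot":[0,0,0]},{"xyz":[0,3,-3],"rot":[0,0,0]},{"xyz":[0,4,-4],"rot":[-2,0,0]},{"xyz":[0,5,-5],"rot":[-4,0,0]},{"xyz":[0,6,-6],"rot":[-6,0,0]},{"xyz":[0,6,-6],"rot":[-8,0,0]},{"xyz":[0,6,-6],"rot":[-8,0,0]}]' 1
python3 -m pendant '[{"xyz":[0,0,0],"rot":[0,0,0]},{"xyz":[0,0,0],"rot":[0,0,0]},{"xyz":[0,0,0],"rot":[0,0,0]},{"xyz":[0,0,0],"rot":[0,0,0]},{"xyz":[0,0,0],"rot":[0,0,0]},{"xyz":[0,0,0],"rot":[0,0,0]},{"xyz":[0,0,0],"rot":[0,0,0]},{"xyz":[0,0,0],"rot":[0,0,0]}]'
python3 - <<'E'
from h import *
im=grab_frame("wrist");np.savez("cal7.npz",**{k:np.array(v) for k,v in calibration("wrist").items() if k in("K","cam_to_world")})
cv2.imwrite("pics/w7.png",im)
a,b=[proj("wrist",p) for p in((.577,.11,.14),(.517,-.081,.14))];print(a,b)
def cut(c,h):
    x,y=int(c[0])-52,max(0,min(384-h,int(c[1])-h//2));print("origin",x,y);return cv2.resize(im[y:y+h,x:x+105],(735,7*h),interpolation=cv2.INTER_CUBIC)
cv2.imwrite("pics/z7.png",np.vstack([cut(a,40),cut(b,44)]))
E
```

```text
time: 18.77
tcp_pos: [0.5321, -0.0339, 0.3624]
ee_rot: [2.969, -0.453, -0.025]
contact_force: [-0.0, 0.1, -0.0]
opening: 0.093
time: 19.43
tcp_pos: [0.5318, -0.0337, 0.3605]
ee_rot: [2.969, -0.452, -0.029]
contact_force: [-0.7, 0.3, -0.3]
opening: 0.093
[257.27777291 -28.57771883] [256.68084063 182.35914757]
origin 205 0
origin 204 160
```

View pics/z7.png

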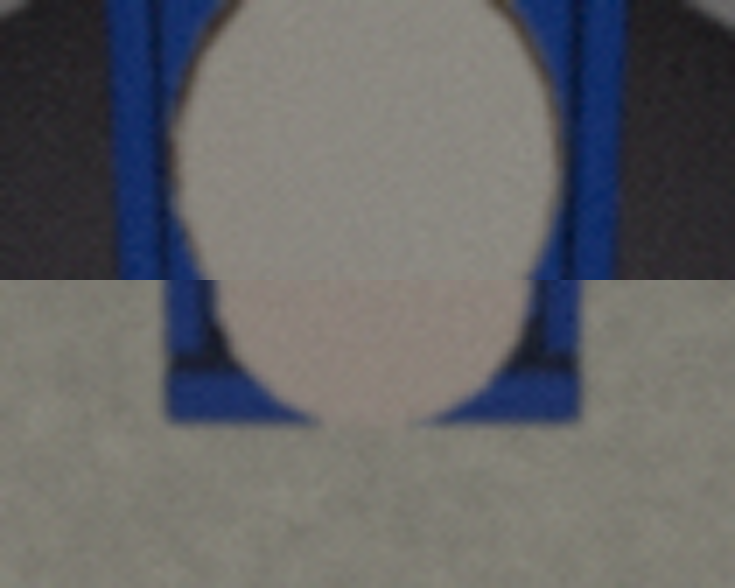

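Run:
```python
import numpy as np
d=np.load("cal7.npz");K=d["K"]
C4=np.array([[0.955,-0.285,-0.083,0.573],[-0.297,-0.915,-0.272,0.1],[0.002,0.284,-0.959,0.281]])
C6=np.array([[0.955,-0.285,-0.084,0.573],[-0.297,-0.915,-0.272,0.1],[0.001,0.285,-0.959,0.441]])
def tri(obs):
    A=[];b=[]
    for C,p in obs:
        v=C[:3,:3]@np.linalg.solve(K,[*p,1.]);v/=np.linalg.norm(v);M=np.eye(3)-np.outer(v,v);A.append(M);b.append(M@C[:3,3])
    return np.linalg.lstsq(np.vstack(A),np.hstack(b),rcond=None)[0]
def wid(C,l,r,row):
    a,b=[C[:3,:3]@np.linalg.solve(K,[x,row,1.]) for x in(l,r)];return C[:3,3]+.068/np.linalg.norm(a-b)*(a+b)/2
p=tri([(C4,(257.5,69.5)),(C6,(256.9,79.3))]);m=tri([(C6,(256.8,281.9)),(d["cam_to_world"],(256.9,179.9))])
print("+y rim tri",p.round(4),"-y rim tri",m.round(4),"tilt",((p[2]-m[2])/.2).round(3))
a=wid(C6,217.1,296.7,79.3);print("w6 +y by width",a.round(4),"w4",wid(C4,172,343,69.5).round(4));b=wid(C6,224.4,289.1,281.9);c=wid(d["cam_to_world"],227.3,286.4,179.9)
print("-y by width w6,w7",b.round(4),c.round(4),"tilts",((a[2]-b[2])/.2).round(3),((a[2]-c[2])/.2).round(3))
```

```text
+y rim tri [0.5767 0.1099 0.0952] -y rim tri [ 0.5168 -0.082   0.1305] tilt -0.177
w6 +y by width [0.5761 0.1088 0.1365] w4 [0.5759 0.1076 0.1382]
-y by width w6,w7 [ 0.516  -0.0839  0.127 ] [ 0.5167 -0.0826  0.1291] tilts 0.047 0.037
```

Run:
```python
from h import *
from scipy.optimize import least_squares
K=np.load("cal7.npz")["K"]
C1=np.array([[0.941,-0.324,-0.096,0.577],[-0.338,-0.902,-0.268,0.116],[0,0.284,-0.959,0.444]])
C6=np.array([[0.955,-0.285,-0.084,0.573],[-0.297,-0.915,-0.272,0.1],[0.001,0.285,-0.959,0.441]])
obj=np.array([(-.034,.1,.03),(.034,.1,.03),(.034,-.1,.03),(-.034,-.1,.03)])
def edge(prof):  # half-level crossings, sub-pixel, first and last
    h=prof.max()*.5;i=np.nonzero(prof>h)[0];a,b=i[0],i[-1]
    return a-(prof[a]-h)/(prof[a]-prof[a-1]),b+(prof[b]-h)/(prof[b]-prof[b+1])
for n,C in(("w1",C1),("w6",C6)):
    im=cv2.imread(f"pics/{n}.png").astype(float);bl=np.clip(im[...,0]-im[...,2],0,None);bl=cv2.GaussianBlur(bl,(3,3),.6)
    t0=edge(bl[40:300,234:240].mean(1))[0]+40;t1=edge(bl[40:300,285:291].mean(1))[0]+40
    b0=edge(bl[40:300,232:237].mean(1))[1]+40;b1=edge(bl[40:300,281:286].mean(1))[1]+40
    tr=int(round((t0+t1)/2))+4;br=int(round((b0+b1)/2))-3
    l,r=np.array(edge(bl[tr-1:tr+2,190:330].mean(0)))+190;l2,r2=np.array(edge(bl[br-1:br+2,190:330].mean(0)))+190
    P=np.array([(l,t0),(r,t1),(r2,b1),(l2,b0)])
    def f(q):
        W=obj@R.from_euler("ZX",[q[3],q[4]]).as_matrix().T+q[:3];u=((W-C[:3,3])@C[:3,:3])@K.T;return (u[:,:2]/u[:,2:]-P).ravel()
    s=least_squares(f,[.55,.02,.11,-.3,0]);print(n,P.round(1).tolist(),s.x.round(4),s.fun.round(1))
```

```text
w1 [[231.5, 62.9], [306.4, 64.5], [295.9, 277.4], [227.4, 275.9]] [ 0.5573  0.0381  0.1053 -0.3752 -0.156 ] [-0.4 -0.3  0.2  0.6  0.6  0.1 -0.3 -0.3]
w6 [[217.4, 80.6], [296.6, 80.4], [288.9, 281.2], [224.8, 281.3]] [ 0.5466  0.0135  0.1016 -0.3019  0.0381] [-0.  -0.  -0.   0.1  0.4 -0.  -0.4 -0.1]
```

The same fit run on the first picture gives −0.156 rad, where the tray lay on its stop at about −0.15. That makes the present +0.038 rad trustworthy, well inside 0.08. The tray is still and the arm is clear, so I'm handing in.

```bash
python3 -c "
from bench import *
print(sign_off(), state()['time'])"
```

```text
the job is handed in; nothing more can be done
the job is handed in; nothing more can be done
```

The tray now balances on the hump by itself, and I handed the job in at about 20 s of the 72 s; no verdict is reported.

I gripped the tray across its middle and lifted it level. The wrist moment put its mass centre about 15–16 mm to the +y side of the grip. I then shifted the tray about 31 mm towards −y, turned it square to the hump, set it down, released it and backed off.

**Last checks**
- **Tilt:** the free rim-corner fit gives about 0.04 rad, where the limit is 0.08. The same fit gave −0.156 for the start pose, which should have been about −0.15.
- **Position:** the tray centre is about 26–28 mm from the hump's top, where the limit is 60 mm. Both stops should be clear at this tilt, as they only catch at about 0.15 rad.
- **Stillness and jars:** the wrist pictures showed no motion. Both jars were in their pockets.
- **Bystanders:** the arm met nothing except the tray. I did not measure the flask, carton and bottle again at the end.

**Checks that disagreed**
- A rougher hump-constrained fit gave 0.087 rad, just over the limit, from hand-read corners with a poor match.
- The close view just after release suggested about 0.
- The last extra view missed the +y end of the tray, so only its −y end could be checked there. Rim widths gave 0.037–0.047 rad.
- A two-view triangulation gave −0.18 rad. I discarded it because the viewpoints were almost in line with the point measured.
- The fits also place the tray 5–8 mm lower than it must be, which I took as calibration error.

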